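# Unplug the slip pump and lock on its coupling

### The job

Make the slip pump ready for casting: rock the wooden bung from side to side, towards each orange rubber seal half in turn, while lifting, until it comes out of the pump's outlet, and leave it in the wooden tray. Then push the coupling fully home on the grooved outlet and swing its two cam arms fully down, first one and then the other. Leave the other pots and tools where they are.

Things in the scene. Friction and masses are not known exactly. Their poses are not given: they have to be found in the camera images.
- pump: Fixed slip pump: round blue base, 140 mm across, 35 mm tall, with an upright aluminium adaptor (64 mm diameter, dark groove round it) rising to 150 mm as its outlet. Origin on the table, on the axis. z up; x and y turn with the pump: a small black plate lies at -x; two orange marks on the base at +y and -y show where the two seal halves sit in the outlet.
- outlet (a point): Centre of the outlet's rim, 150 mm above the table, axes as the pump's. The bore is 52 mm wide and 60 mm deep, with a rubber seat ring 10 mm high and 28 mm inside at its floor.
- seal_a (a joint): Travel (m) of the orange rubber seal half on the outlet's +y side, 10 to 16 mm below the rim. 0 = lapping 3 mm over the bung's shoulder, holding it down; pushed outward (at most 0.0085, about 6 N) as the bung leans towards +y; it stays where it is pushed. Past 0.004 it no longer holds the bung.
- seal_b (a joint): The same for the seal half on the outlet's -y side, pushed back by leaning the bung towards -y.
- bung_centre (a point): Middle of the wooden bung (110 mm long, about 80 g), half-way along its axis; z along the axis towards the grip. From the foot: a taper from 22 to 38 mm diameter over 42 mm, ending in a flat shoulder; a 31 mm neck up to 64 mm; then a round grip of 32 mm diameter to the top.
- bung: The same bung, origin at the centre of its foot. At the start it stands on the floor of the bore, 60 mm below the rim; 50 mm stand out above. A straight pull is held by both seal halves. It leans 0.15 to 0.17 rad each way about its foot before its shoulder meets the bore wall.
- tray: Open wooden tray, fixed, 170 mm (x) by 230 mm (y), 35 mm tall, walls and floor 8 mm thick; origin at the centre of its underside, z up.
- coupling_centre (a point): Middle of the loose camlock coupling (110 mm tall, about 0.48 kg, standing mouth down), on its axis 55 mm above the mouth. z up along the axis; the two cam arms stick out along its +y and -y. Fully home, this point is 17 mm above the outlet's rim and on its axis.
- coupling: The same coupling, origin at the centre of its mouth. Lower 50 mm: aluminium cup, 82 mm outside, 67 mm inside, open downward, 38 mm deep. Upper 60 mm: plain steel pipe stub of 34 mm diameter to grip (a 48 mm collar on its lowest 8 mm). Any turn about its axis will do on the outlet.
- cam_a (a joint): Angle (rad) of the brass cam arm on the coupling's +y side (16 mm wide, 8 mm thick, 75 mm long plus a wire ring), hinged 46 mm from the axis and 22 mm above the mouth. 0 = outward and 40 degrees above level, 0.70 = level, 1.75 = fully down at its stop, 60 degrees below level. Stiff hinge (0.12 N m), stays where it is left.
- cam_b (a joint): The same for the cam arm on the coupling's -y side.
- cam_a_end (a point): Point on cam_a's centre line, 70 mm from its hinge.
- cam_b_end (a point): The same point on cam_b.
- bowl: upturned plaster bowl, 104 mm across, 64 mm tall (bystander, leave alone); origin on its underside.
- rolling_pin: wooden rolling pin, 350 mm long, 52 mm thick (bystander, leave alone); origin on its underside.
- clay_pot: terracotta beaker, 84 mm across, 85 mm tall (bystander, leave alone); origin on its underside.
- water_mug: blue mug, 80 mm across, 90 mm tall (bystander, leave alone); origin on its underside.
- scraper: spatula lying on the table (bystander, leave alone); origin on its underside.
- glaze_brush: brush lying on the table (bystander, leave alone); origin on its underside.
Mind the look-alikes: they are no part of the job. Leave any purple or yellow look-alike of the bung alone.

How it is judged:
By the outcome, as a careful person would: the job done as asked, in the order asked, and still so for the second after the job is handed in, with the robot touching nothing.
It also fails if it takes over 72 s, if anything falls off the work surface, if the arm or the gripper's body presses on something with over 40 N, if the wrist force passes 120 N, or if a joint passes its speed limit or range.

### The arm

A 6-joint arm with a two-finger parallel gripper is mounted at the origin on the work surface. World frame = base frame: x ahead of the robot, y to its left, z up, the work surface at z = 0. Lengths are in mm, angles in rad, forces in N, time in s.
With the tool pointing down it reaches from about 350 to 975 mm from the base axis. Payload 7.1 kg.
Tool frame: the origin (TCP) lies at the centre of the arm's flange, where the gripper is bolted on; the fingertips stand 182 mm ahead of it and the grasp point (between the pads) lies 163 mm ahead of it; z points along the fingers, y is the line along which they close (so a half turn about z gives the same grasp; the last joint's range is limited). The gripper opens to 88 mm and grips with 3 to 60 N. Pads are 20 mm wide; open, the fingers measure 115 mm over their backs; the gripper's body (75 mm by 178 mm) begins 61 mm behind the grasp point.
Start: joints at [1.194, 0.423, 1.63, -0, 1.089, -0.019], TCP at [218.852, 585.414, 404.675] pointing down, gripper open.
Joint ranges: [-3, 3], [-0.9, 2.11], [0.09, 2.58], [-1.31, 4.45], [0.11, 2.69], [-2.54, 2.54]. Speed limits (rad/s): [2.39, 2.39, 3.01, 3.14, 3.14, 3.14].

### API

Orientations are given as a rotation vector (axis times angle).
In Python, from workcell import readout, get_image, ctrl gives the robot as it stands.
- The arm moves only by the tool step_arm, never from a script. Its argument "targets" is a list that holds one entry, the list of rows, each a list of 7 numbers: the shift along the world's x, y, z as a fraction of full scale, then the turn, a rotation vector about the world's x, y, z as a fraction of full scale, then the opening, from 0 (shut) to 1 (fully open). In form: [[[dx, dy, dz, wx, wy, wz, claw], ...]]. A call has exactly 5 rows; each row shifts and turns the commanded pose from where the row before left it; what a row does not reach is not made up. Full scale, the value 1, is 0.05 m for a shift and 4 degrees for a turn. A row lasts 1/8 s, in which the tool goes at most 62.5 mm and 10.7 degrees, less where a joint would pass 70% of its speed; a pose out of reach is approached as far as the arm can. A call with a number of a shift or a turn outside -1 to 1 is refused whole. A call with a gripper value outside its range is refused whole. The fingers move at their own pace and stop on an object; the grip force is fixed at half the most. Time passes only in rows, so rows that do not move let the fingers close, or fill a call up. It gives the time, the measured TCP pose, the force, the opening and the grip force at its end, in the units of the state.
- readout.get_obs(): the state, without advancing time (a new reading comes with each control period).
- get_image(name): name is "scene" or "side" or "wrist"; returns a dict with "pixels" (400x640x3 uint8, red, green, blue), "intrinsics" (3x3 intrinsics, pixels), "extrinsics" (4x4, takes a point from world to camera coordinates). Camera axes: x right, y down, z forward; pixel columns grow to the right and rows downward; lengths in mm; the calibration is good to about 2 mm. A picture is of the moment at which its call begins. There is no depth.
- ctrl.close_job(): hands the job in; it is judged then, once.
The state is a dict: "t": time; "qpos": joint angles; "qvel": joint speeds; "joint_torque": joint torques, N m; "ee_pos": TCP position; "orientation": TCP orientation; "ft_force": force on the tool from outside, world axes, zero at the start; "moment": the same for the moment, N m; "width": finger opening in mm; "grasp_force": force on a finger pad.
Only numpy, scipy, OpenCV 4.12 (cv2) and the standard library are available. Lean on these libraries where they do the work, as an engineer would, in place of code of your own. Each camera call takes 0.05 s, during which the arm holds its last target. There are 200 camera calls.

## Working session

There is one attempt and no reset: what is moved stays moved. The work goes in short steps, Python scripts to look and compute and a tool call to move; the robot and the scene stay as the last step left them, time stands still between calls to the robot, and variables do not carry over. Pictures are saved under pics/ and viewed, at most 10 in all, crops included, and the job is handed in when it is done.

Besides the shell and the picture viewer there is one more tool, called after "Request:" as name(argument=value, ...) on one line, values as JSON. step_arm: Moves the arm, as the interface text tells. Shift numbers are shares of 0.05 m and turn numbers shares of 4 degrees, none past 1 either way. Its arguments: {"type":"object","properties":{"targets":{"type":"array"}},"required":["targets"]}

```bash
mkdir -p pics
cat > h.py <<'E'
import numpy as np, cv2
from workcell import readout, get_image, ctrl
def snap(n,f):
    d=get_image(n); p=np.array(d["pixels"])[:,:,::-1]; cv2.imwrite(f"pics/{f}.png",p)
    np.savez(f"pics/{f}.npz",K=d["intrinsics"],T=d["extrinsics"]); return p
def cal(f):
    z=np.load(f"pics/{f}.npz"); return z["K"],z["T"]
def ray(f,u,v):
    K,T=cal(f); R=T[:3,:3]; c=-R.T@T[:3,3]; return c,R.T@np.linalg.inv(K)@[u,v,1]
def onz(f,u,v,z):
    c,d=ray(f,u,v); return c+d*(z-c[2])/d[2]
def tri(*obs):
    A=np.zeros((3,3));b=np.zeros(3)
    for f,u,v in obs:
        c,d=ray(f,u,v); d=d/np.linalg.norm(d); P=np.eye(3)-np.outer(d,d); A+=P;b+=P@c
    return np.linalg.solve(A,b)
def proj(f,p):
    K,T=cal(f); q=T[:3,:3]@np.array(p,float)+T[:3,3]; q=K@q; return q[:2]/q[2]
E
python3 - <<'E'
from h import *
a=snap("scene","s0");b=snap("side","d0");w=snap("wrist","w0")
cv2.imwrite("pics/all0.png",cv2.resize(np.vstack([a,b]),(800,1000))[:1000])
for f in("s0","d0","w0"):
    K,T=cal(f);print(f,K[0,0],(-T[:3,:3].T@T[:3,3]).round(),T[2,:3].round(2))
o=readout.get_obs();print({k:np.round(v,3) for k,v in o.items()})
E
```

```text
s0 477.87381668792204 [ 995. -845. 1148.] [-0.32  0.6  -0.74]
d0 375.99642197141367 [ 302. -796.  767.] [ 0.25  0.76 -0.6 ]
w0 320.40025084205286 [141. 614. 385.] [ 0.28 -0.11 -0.95]
{'t': np.float64(0.15), 'qpos': array([ 1.194,  0.424,  1.63 ,  0.   ,  1.089, -0.019]), 'qvel': array([-0.001, -0.002, -0.003, -0.001, -0.001, -0.   ]), 'joint_torque': array([ 0.0000e+00, -5.4499e+01, -2.7392e+01,  6.4000e-02,  2.1000e-02,
       -0.0000e+00]), 'ee_pos': array([218.785, 585.24 , 404.101]), 'orientation': array([-5.590e-01, -3.091e+00,  2.000e-03]), 'ft_force': array([ 0.956, -0.054,  0.639]), 'moment': array([-0.056, -0.009, -0.03 ]), 'grasp_force': np.float64(0.0), 'width': np.float64(87.914)}
```

View pics/s0.png

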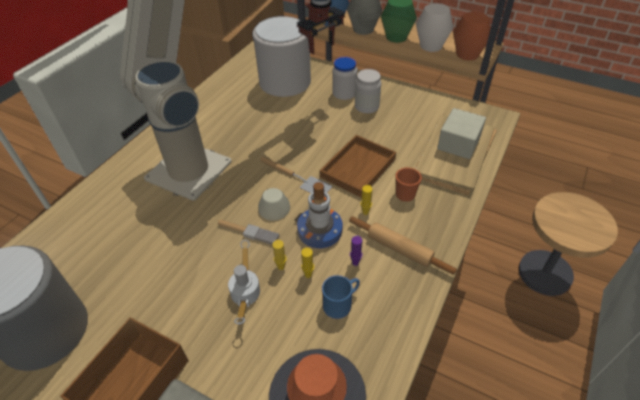

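View pics/d0.png

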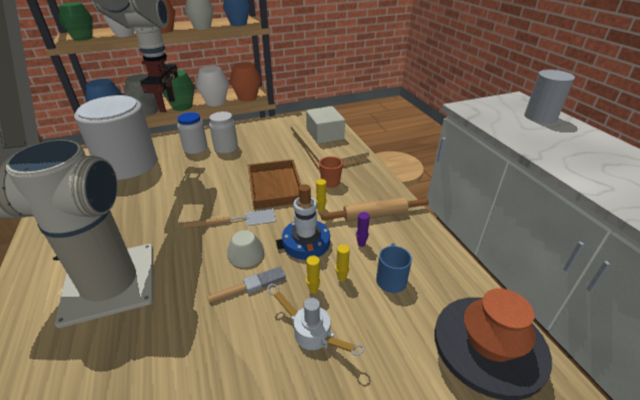

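Scene picture: the brown bung is in the pump at scene (319,190) / side (305,193). The look-alikes are yellow at scene (279,254), (307,262), (367,198) and purple at (356,250). I choose the brown one in the outlet. The coupling is at scene (243,285) / side (312,322). There is one tray at scene (358,165) and another tray-like box at the lower left (130,370). Next, a close crop to check.

Run:
```python
from h import *
a=cv2.imread("pics/s0.png");b=cv2.imread("pics/d0.png")
L=lambda i,x,y,w,h,s:cv2.resize(i[y:y+h,x:x+w],None,fx=s,fy=s,interpolation=cv2.INTER_CUBIC)
c=np.vstack([np.hstack([L(a,280,170,80,60,5)[:300],L(b,265,175,80,60,5)[:300]]),np.hstack([L(a,210,240,80,60,5)+0,L(b,260,280,80,60,5)])])
c=np.vstack([np.hstack([L(a,280,175,80,75,5),L(b,265,180,80,75,5)])])[:375]
d=np.hstack([L(a,205,240,100,110,2)[:220],L(b,255,275,120,110,2)[:220],L(a,310,130,100,70,2)[:140].copy() if 0 else np.zeros((220,360,3),np.uint8)])
d=np.hstack([L(a,205,240,100,110,2.0),L(b,255,275,120,110,2.0),L(a,315,130,90,110,2.0),L(b,240,140,90,110,2.0)])
print(c.shape,d.shape)
cv2.imwrite("pics/c0.png",np.vstack([c,d]))
for n,z in(("t1",35),):
  for uv in((321,166),(358,138),(396,156),(360,192)): print(uv,onz("s0",*uv,z).round())
for uv in((65,398),(134,321),(187,357)):print(uv,onz("s0",*uv,35).round())
print("coup est",tri(("s0",240,268),("d0",312,302)).round(1))
print("bung top",tri(("s0",319,184),("d0",305,187)).round(1))
```

```text
(375, 800, 3) (220, 800, 3)
(321, 166) [421. 194.  35.]
(358, 138) [471. 384.  35.]
(396, 156) [629. 355.  35.]
(360, 192) [590. 142.  35.]
(65, 398) [ 257. -763.   35.]
(134, 321) [ 261. -540.   35.]
(187, 357) [ 446. -555.   35.]
coup est [ 455.4 -320.3  116.6]
bung top [536.3 -29.6 200.7]
```

View pics/c0.png

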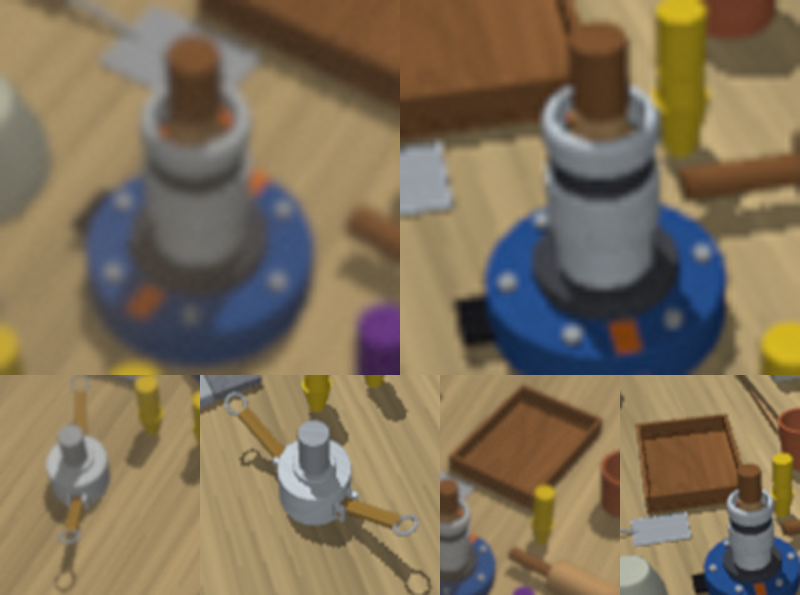

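The crop confirms the choice: the brown bung stands in the outlet, with orange seal bits at ±y. The orange base marks are at scene (331.6,211) and (309,235), and the black plate is on the left. The coupling stands with both arms up. I'll fit the positions next, including the second tray-like box.

```bash
cat >> h.py <<'E'
from scipy.optimize import least_squares
def ext(f,x,y,z,r):
    t=np.linspace(0,2*np.pi,73); P=np.array([proj(f,(x+r*np.cos(a),y+r*np.sin(a),z)) for a in t])
    return P[:,0].min(),P[:,0].max(),P[:,1].min(),P[:,1].max()
E
python3 - <<'E'
from h import *
from scipy.spatial.transform import Rotation as R
obs=[("s0",200,16,0,313.6),("s0",200,16,1,323.6),("s0",200,16,2,182.4),("d0",200,16,0,298.8),("d0",200,16,1,310.6),("d0",200,16,2,184.6),
("s0",35,70,0,297.3),("s0",35,70,1,342.7),("d0",35,70,0,282),("d0",35,70,1,330.2),("s0",150,32,0,308.6),("s0",150,32,1,329.6),("d0",150,32,0,293.6),("d0",150,32,1,317)]
f=lambda p,o:[ext(a,p[0],p[1],z,r)[i]-v for a,z,r,i,v in o]
s=least_squares(lambda p:f(p,obs),[536,-30],loss='soft_l1');print("pump",s.x.round(1),np.round(s.fun,1))
for m in(("s0",331.6,211),("s0",309,235),("d0",310,247.4)):
    q=onz(*m,35);d=q[:2]-s.x;print("mark",q.round(1),np.hypot(*d).round(1),np.degrees(np.arctan2(d[1],d[0])).round(1))
q=onz("d0",275,244,6)[:2]-s.x;print("plate",q)
oc=[("s0",110,17,0,234),("s0",110,17,1,247),("s0",110,17,2,265),("d0",110,17,0,304.5),("d0",110,17,1,319.5),("d0",110,17,2,298),("s0",50,41,0,228.5),("s0",50,41,1,259),("d0",50,41,0,294.5),("d0",50,41,1,330.5)]
c=least_squares(lambda p:f(p,oc),[455,-320],loss='soft_l1');print("coup",c.x.round(1),np.round(c.fun,1))
e1=tri(("s0",244.5,244),("d0",273,289.5));e2=tri(("s0",239,321),("d0",357.5,349.5));print("ends",e1.round(),e2.round())
for e in(e1,e2):d=e[:2]-c.x;print(np.hypot(*d).round(),np.degrees(np.arctan2(d[1],d[0])).round(1))
for n,u in(("y1",(279,267)),("y2",(307,274)),("y3",(366,210)),("pur",(356,263)),("bowl",(273,212))):
    q=onz("s0",*u,0);d=q[:2]-s.x;print(n,q.round(),np.hypot(*d).round(),np.degrees(np.arctan2(d[1],d[0])).round())
for n in((421,194),(471,384),(629,355),(590,142)):print(proj("d0",(*n,35)).round(),end=" ")
print(R.from_rotvec(readout.get_obs()["orientation"]).as_matrix().round(3))
b=cv2.imread("pics/s0.png")[300:400,40:240];w=cv2.imread("pics/w0.png")
cv2.imwrite("pics/c1.png",cv2.resize(b,None,fx=3,fy=3,interpolation=2))
E
```

```text
pump [535.9 -32.6] [-1.   0.5 -1.2 -0.   0.5 -0.7 -0.6  0.1 -0.1  0.6 -1.   0.4 -0.1  0.3]
mark [545.2  28.6  35. ] 61.8 81.4
mark [528.4 -86.5  35. ] 54.5 -97.9
mark [528.8 -86.5  35. ] 54.4 -97.5
plate [-89.26007304  21.55538959]
coup [ 456.  -321.1] [-0.2 -0.1 -0.4 -0.3  0.8 -0.6 -0.2 -0.3 -0.4  0.7]
ends [ 393. -219.   65.] [ 517. -426.   65.]
120.0 121.8
121.0 -60.0
y1 [ 493. -206.    0.] 179.0 -104.0
y2 [ 577. -190.    0.] 163.0 -75.0
y3 [628. 110.   0.] 169.0 57.0
pur [686. -92.   0.] 162.0 -22.0
bowl [365. -32.   0.] 170.0 180.0
[251. 198.] [254. 166.] [298. 162.] [305. 196.] [[-0.937  0.35  -0.   ]
 [ 0.35   0.937 -0.001]
 [ 0.    -0.001 -1.   ]]
```

View pics/c1.png

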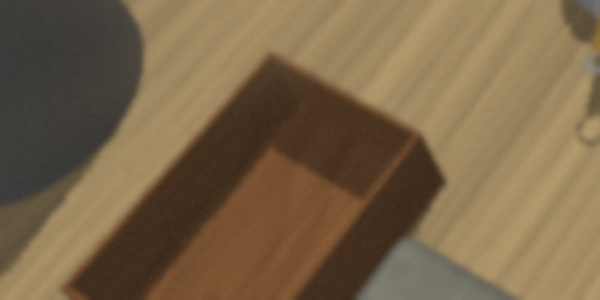

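The lower-left box has walls much deeper than 35 mm, so it is a decoy. The right tray is the shallow one, centred near (528,269). The pump is at about (536,-32) with its +y at about 82° from world x. I'm moving above the bung.

Request:
step_arm(targets=[[[0.423, -0.822, 0.02, 0, 0, 0.208, 1], [0.423, -0.822, 0.02, 0, 0, 0.208, 1], [0.423, -0.822, 0.02, 0, 0, 0.208, 1], [0.423, -0.822, 0.02, 0, 0, 0.208, 1], [0.423, -0.822, 0.02, 0, 0, 0.208, 1]]])

```text
t: 0.78
ee_pos: [325.0, 378.5, 409.6]
orientation: [0.445, 3.11, -0.0]
ft_force: [0.4, -0.1, 0.4]
width: 88.3
grasp_force: 0.0
```

Request:
step_arm(targets=[[[0.423, -0.822, 0.02, 0, 0, 0.208, 1], [0.423, -0.822, 0.02, 0, 0, 0.208, 1], [0.423, -0.822, 0.02, 0, 0, 0.208, 1], [0.423, -0.822, 0.02, 0, 0, 0.208, 1], [0.423, -0.822, 0.02, 0, 0, 0.208, 1]]])

```text
t: 1.4
ee_pos: [430.7, 173.0, 414.7]
orientation: [0.332, 3.124, 0.0]
ft_force: [0.4, 0.0, 0.2]
width: 87.9
grasp_force: 0.0
```

Request:
step_arm(targets=[[[0.423, -0.822, 0.02, 0, 0, 0.208, 1], [0.423, -0.822, 0.02, 0, 0, 0.208, 1], [0.423, -0.822, 0.02, 0, 0, 0.208, 1], [0.423, -0.822, 0.02, 0, 0, 0.208, 1], [0.423, -0.822, 0.02, 0, 0, 0.208, 1]]])

```text
t: 2.02
ee_pos: [536.5, -32.6, 419.6]
orientation: [-0.219, -3.134, -0.0]
ft_force: [0.4, 0.4, 0.1]
width: 87.9
grasp_force: 0.0
```

Run:
```python
from h import *
from scipy.spatial.transform import Rotation as R
w=snap("wrist","w1")
o=readout.get_obs();print(o["t"],o["ee_pos"].round(1),R.from_rotvec(o["orientation"]).as_matrix().round(3),o["ft_force"].round(1))
cv2.imwrite("pics/w1.png",w)
print(proj("w1",(536,-32,200)),ext("w1",536,-32,200,16),ext("w1",536,-32,150,32),ext("w1",536,-32,35,70))
```

```text
2.075 [538.7 -36.  420. ] [[-0.99   0.14   0.003]
 [ 0.14   0.99  -0.002]
 [-0.003 -0.002 -1.   ]] [ 2.3 -2.8  1.1]
[318.87553673 222.29271762] (np.float64(295.13888326217926), np.float64(342.6065092542769), np.float64(199.77392847381162), np.float64(243.8331471975553)) (np.float64(279.759306673154), np.float64(357.57038997049284), np.float64(160.80981145674926), np.float64(234.73738867990235)) (np.float64(258.2401818468991), np.float64(378.5474752399174), np.float64(106.02784629930579), np.float64(223.91843901384843))
```

View pics/w1.png

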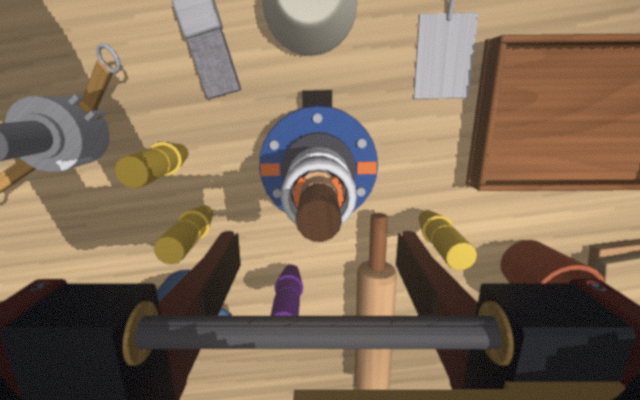

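The wrist picture shows the bung top centred at about (319,220), the base spanning 260 to 378 and the orange marks at (271,169) and (367,168). They lie level in the image, so the tool y axis is along the pump's y and the position agrees with the model. Descending and gripping.

Request:
step_arm(targets=[[[0, -0.01, -0.5, 0, 0, 0, 1], [0, -0.01, -0.5, 0, 0, 0, 1], [0, 0, -0.47, 0, 0, 0, 1], [0, 0, 0, 0, 0, 0, 1], [0, 0, 0, 0, 0, 0, 0]]])

```text
t: 2.7
ee_pos: [536.4, -32.0, 346.8]
orientation: [0.22, 3.133, -0.0]
ft_force: [-0.3, -0.1, -0.5]
width: 81.0
grasp_force: 0.0
```

Request:
step_arm(targets=[[[0, 0, 0, 0, 0, 0, 0], [0, 0, 0, 0, 0, 0, 0], [0, 0, 0, 0, 0, 0, 0], [0, 0, 0, 0, 0, 0, 0], [0, 0, 0, 0, 0, 0, 0]]])

```text
t: 3.32
ee_pos: [536.1, -32.1, 346.2]
orientation: [-0.22, -3.134, -0.0]
ft_force: [-0.0, 1.5, 1.0]
width: 31.8
grasp_force: 30.3
```

Request:
step_arm(targets=[[[0.028, 0.194, 0.001, -0.544, 0.077, 0, 0], [0.028, 0.194, -0.006, -0.544, 0.077, 0, 0], [0.028, 0.194, -0.014, -0.544, 0.077, 0, 0], [0.028, 0.193, -0.021, -0.544, 0.077, 0, 0], [0, 0, 0, 0, 0, 0, 0]]])

```text
t: 3.95
ee_pos: [541.7, 6.5, 344.5]
orientation: [-0.216, -3.113, 0.243]
ft_force: [-1.9, -5.4, 4.4]
width: 31.8
grasp_force: 30.0
```

Request:
step_arm(targets=[[[-0.028, -0.193, 0.021, 0.544, -0.077, 0, 0], [-0.028, -0.194, 0.014, 0.544, -0.077, 0, 0], [-0.028, -0.194, 0.008, 0.544, -0.077, 0, 0], [-0.028, -0.194, 0.003, 0.544, -0.077, 0, 0], [0, 0, 0, 0, 0, 0, 0]]])

```text
t: 4.58
ee_pos: [536.0, -32.7, 346.3]
orientation: [-0.222, -3.134, -0.0]
ft_force: [0.8, 0.5, -0.2]
width: 31.7
grasp_force: 30.0
```

Request:
step_arm(targets=[[[-0.028, -0.194, -0.001, 0.544, -0.077, 0, 0], [-0.028, -0.194, -0.008, 0.544, -0.077, 0, 0], [-0.028, -0.194, -0.016, 0.544, -0.077, 0, 0], [-0.028, -0.193, -0.023, 0.544, -0.077, 0, 0], [0, 0, 0, 0, 0, 0, 0]]])

```text
t: 5.2
ee_pos: [530.8, -70.3, 344.5]
orientation: [0.221, 3.113, 0.242]
ft_force: [0.1, 5.9, 3.7]
width: 31.4
grasp_force: 30.0
```

Request:
step_arm(targets=[[[0.028, 0.193, 0.043, -0.544, 0.077, 0, 0], [0.028, 0.194, 0.036, -0.544, 0.077, 0, 0], [0.028, 0.194, 0.028, -0.544, 0.077, 0, 0], [0.028, 0.194, 0.021, -0.544, 0.077, 0, 0], [0, 0, 0.02, 0, 0, 0, 0]]])

```text
t: 5.82
ee_pos: [536.2, -31.1, 351.4]
orientation: [-0.217, -3.134, 0.001]
ft_force: [-0.4, -0.8, -1.5]
width: 31.4
grasp_force: 30.0
```

Request:
step_arm(targets=[[[0, 0, 0.04, 0, 0, 0, 0], [0, 0, 0.04, 0, 0, 0, 0], [0, 0, 0.04, 0, 0, 0, 0], [0, 0, 0, 0, 0, 0, 0], [0, 0, 0, 0, 0, 0, 0]]])

```text
t: 6.45
ee_pos: [536.1, -32.2, 357.5]
orientation: [0.22, 3.134, 0.0]
ft_force: [-1.4, -0.1, -0.1]
width: 31.6
grasp_force: 30.0
```

Request:
step_arm(targets=[[[0, 0, 0.2, 0, 0, 0, 0], [0, 0, 0.3, 0, 0, 0, 0], [0, 0, 0.45, 0, 0, 0, 0], [0, 0, 0.5, 0, 0, 0, 0], [0, 0, 0.5, 0, 0, 0, 0]]])

```text
t: 7.08
ee_pos: [536.0, -32.1, 457.0]
orientation: [0.22, 3.133, -0.0]
ft_force: [-0.9, 0.1, -1.1]
width: 31.5
grasp_force: 30.0
```

Request:
step_arm(targets=[[[-0.02, 0.6, 0, 0, 0, 0, 0], [-0.02, 0.6, 0, 0, 0, 0, 0], [-0.02, 0.6, 0, 0, 0, 0, 0], [-0.02, 0.6, 0, 0, 0, 0, 0], [-0.02, 0.6, 0, 0, 0, 0, 0]]])

```text
t: 7.7
ee_pos: [531.0, 118.9, 456.3]
orientation: [0.219, 3.132, 0.001]
ft_force: [0.7, -0.5, -1.1]
width: 31.7
grasp_force: 30.0
```

Request:
step_arm(targets=[[[-0.02, 0.6, 0, 0, 0, 0, 0], [-0.02, 0.6, 0, 0, 0, 0, 0], [-0.02, 0.6, 0, 0, 0, 0, 0], [-0.02, 0.6, 0, 0, 0, 0, 0], [-0.02, 0.6, 0, 0, 0, 0, 0]]])

```text
t: 8.32
ee_pos: [526.0, 268.9, 456.3]
orientation: [0.219, 3.133, 0.001]
ft_force: [0.7, 0.0, -2.5]
width: 31.6
grasp_force: 30.0
```

Run:
```python
from h import *
a=snap("scene","s1");b=snap("side","d1")
L=lambda i,x,y,w,h,s:cv2.resize(i[y:y+h,x:x+w],None,fx=s,fy=s,interpolation=2)
cv2.imwrite("pics/c2.png",np.hstack([L(a,270,80,160,180,2.5),L(b,220,80,160,180,2.5)]))
```

```text
(no output)
```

View pics/c2.png

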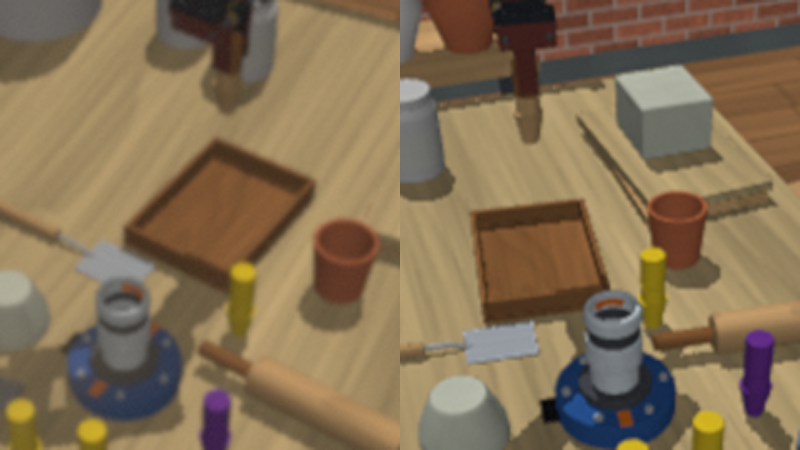

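The crop shows the outlet empty at (123,295) and the bung hanging in the gripper. It is over the tray, which is at (220,215) in the left half. Lowering and releasing.

Request:
step_arm(targets=[[[0.02, 0, -0.9, 0, 0, 0, 0], [0, 0, -0.9, 0, 0, 0, 0], [0, 0, -0.9, 0, 0, 0, 0], [0, 0, -0.8, 0, 0, 0, 0], [0, 0, -0.24, 0, 0, 0, 0]]])

```text
t: 9.05
ee_pos: [526.6, 267.0, 266.4]
orientation: [-0.22, -3.131, 0.003]
ft_force: [0.5, 0.8, -0.9]
width: 31.5
grasp_force: 30.0
```

Request:
step_arm(targets=[[[0, 0, -0.03, 0, 0, 0, 0], [0, 0, -0.02, 0, 0, 0, 0], [0, 0, 0, 0, 0, 0, 0], [0, 0, 0, 0, 0, 0, 0], [0, 0, 0, 0, 0, 0, 0]]])

```text
t: 9.68
ee_pos: [527.2, 268.0, 265.9]
orientation: [0.22, 3.133, 0.001]
ft_force: [0.5, 0.1, -1.3]
width: 31.8
grasp_force: 30.0
```

Request:
step_arm(targets=[[[0, 0, -0.03, 0, 0, 0, 0], [0, 0, 0, 0, 0, 0, 0], [0, 0, 0, 0, 0, 0, 0.6], [0, 0, 0, 0, 0, 0, 0.8], [0, 0, 0, 0, 0, 0, 1]]])

```text
t: 10.3
ee_pos: [527.0, 267.9, 263.8]
orientation: [-0.22, -3.134, 0.0]
ft_force: [-0.2, 0.3, -0.5]
width: 58.0
grasp_force: 0.0
```

Request:
step_arm(targets=[[[0, 0, 0, 0, 0, 0, 1], [0, 0, 0.5, 0, 0, 0, 1], [0, 0, 0.9, 0, 0, 0, 1], [0, 0, 0.9, 0, 0, 0, 1], [0, 0, 0.8, 0, 0, 0, 1]]])

```text
t: 10.92
ee_pos: [527.0, 267.9, 420.7]
orientation: [0.22, 3.133, 0.0]
ft_force: [0.6, 0.3, -0.4]
width: 87.8
grasp_force: 0.0
```

Request:
step_arm(targets=[[[-0.095, -0.785, 0, 0, 0, -0.85, 1], [-0.095, -0.785, 0, 0, 0, -0.85, 1], [-0.095, -0.785, 0, 0, 0, -0.85, 1], [-0.095, -0.785, 0, 0, 0, -0.85, 1], [-0.095, -0.785, 0, 0, 0, -0.85, 1]]])

```text
t: 11.55
ee_pos: [503.0, 70.5, 419.1]
orientation: [0.683, 3.066, 0.0]
ft_force: [-0.2, 0.8, 0.3]
width: 87.5
grasp_force: 0.0
```

Request:
step_arm(targets=[[[-0.095, -0.785, 0, 0, 0, -0.85, 1], [-0.095, -0.785, 0, 0, 0, -0.85, 1], [-0.095, -0.785, 0, 0, 0, -0.85, 1], [-0.095, -0.785, 0, 0, 0, -0.85, 1], [-0.095, -0.785, 0, 0, 0, -0.85, 1]]])

```text
t: 12.18
ee_pos: [479.2, -125.8, 419.1]
orientation: [1.129, 2.931, 0.0]
ft_force: [0.8, 0.3, 0.1]
width: 87.9
grasp_force: 0.0
```

Request:
step_arm(targets=[[[-0.095, -0.785, 0, 0, 0, -0.85, 1], [-0.095, -0.785, 0, 0, 0, -0.85, 1], [-0.095, -0.785, 0, 0, 0, -0.85, 1], [-0.095, -0.785, 0, 0, 0, -0.85, 1], [-0.095, -0.785, 0, 0, 0, -0.85, 1]]])

```text
t: 12.8
ee_pos: [455.5, -322.1, 419.0]
orientation: [1.55, 2.732, 0.0]
ft_force: [0.6, 0.2, -0.2]
width: 87.8
grasp_force: 0.0
```

Request:
step_arm(targets=[[[0, 0, -0.2, 0, 0, 0, 1], [0, 0, -0.2, 0, 0, 0, 1], [0, 0, 0, 0, 0, 0, 1], [0, 0, 0, 0, 0, 0, 1], [0, 0, 0, 0, 0, 0, 1]]])

```text
t: 13.42
ee_pos: [456.1, -320.4, 399.3]
orientation: [1.546, 2.734, -0.0]
ft_force: [-0.1, 0.3, 0.4]
width: 87.4
grasp_force: 0.0
```

Run:
```python
from h import *
w=snap("wrist","w2");b=snap("side","d2")
c=b[140:240,220:330]
w[:200,:220]=cv2.resize(c,(220,200))
cv2.imwrite("pics/c3.png",w)
for z,r in((110,17),(50,41),(50,24)):print(np.round(ext("w2",456,-321,z,r),0))
t=np.radians(120.9);
for s in(1,-1):print([proj("w2",(456+s*k*np.cos(t),-321+s*k*np.sin(t),z)).round() for k,z in((46,22),(120,70))])
```

```text
[298. 337. 174. 211.]
[279. 356. 137. 212.]
[295. 340. 154. 198.]
[array([318., 129.]), array([318.,  50.])]
[array([317., 208.]), array([317., 285.])]
```

View pics/c3.png

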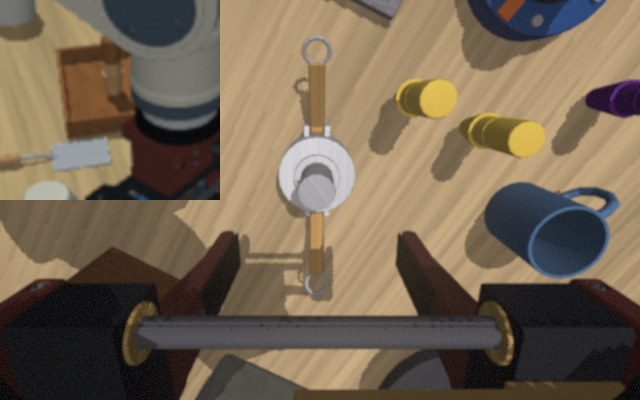

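The wrist picture shows the coupling's pipe top at about (317,193) and its arms along image vertical at (316,50) and (316,285), matching the model. The inset shows the bung standing in the tray at (112,75). Descending and gripping the pipe stub.

Request:
step_arm(targets=[[[0, -0.01, -0.7, 0, 0, 0, 1], [0, 0, -0.8, 0, 0, 0, 1], [0, 0, -0.8, 0, 0, 0, 1], [0, 0, -0.66, 0, 0, 0, 1], [0, 0, 0, 0, 0, 0, 1]]])

```text
t: 14.15
ee_pos: [455.1, -320.8, 249.1]
orientation: [-1.545, -2.73, -0.001]
ft_force: [0.0, 0.0, 0.6]
width: 88.0
grasp_force: 0.0
```

Request:
step_arm(targets=[[[0, 0, 0, 0, 0, 0, 0], [0, 0, 0, 0, 0, 0, 0], [0, 0, 0, 0, 0, 0, 0], [0, 0, 0, 0, 0, 0, 0], [0, 0, 0, 0, 0, 0, 0]]])

```text
t: 14.78
ee_pos: [455.9, -321.4, 251.2]
orientation: [1.547, 2.734, -0.0]
ft_force: [0.4, -0.9, -0.1]
width: 41.2
grasp_force: 0.0
```

Request:
step_arm(targets=[[[0, 0, 0, 0, 0, 0, 0], [0, 0, 0.2, 0, 0, 0, 0], [0, 0, 0.5, 0, 0, 0, 0], [0, 0, 0.6, 0, 0, 0, 0], [0, 0, 0.7, 0, 0, 0, 0]]])

```text
t: 15.4
ee_pos: [455.3, -321.0, 351.4]
orientation: [-1.546, -2.732, -0.001]
ft_force: [1.0, 0.0, -5.5]
width: 33.9
grasp_force: 30.0
```

Request:
step_arm(targets=[[[0, 0, 0.4, 0, 0, 0, 0], [0, 0, 0.5, 0, 0, 0, 0], [0, 0, 0.4, 0, 0, 0, 0], [0, 0, 0.3, 0, 0, 0, 0], [0, 0, 0, 0, 0, 0, 0]]])

```text
t: 16.02
ee_pos: [455.9, -321.4, 431.9]
orientation: [1.547, 2.733, -0.0]
ft_force: [-0.1, -0.1, -5.5]
width: 33.4
grasp_force: 30.0
```

Request:
step_arm(targets=[[[0.16, 0.578, 0, 0, 0, -0.775, 0], [0.16, 0.578, 0, 0, 0, -0.775, 0], [0.16, 0.578, 0, 0, 0, -0.775, 0], [0.16, 0.578, 0, 0, 0, -0.775, 0], [0.16, 0.578, 0, 0, 0, -0.775, 0]]])

```text
t: 16.65
ee_pos: [495.7, -175.8, 429.8]
orientation: [-1.903, -2.497, 0.001]
ft_force: [0.0, -0.2, -4.5]
width: 33.4
grasp_force: 30.0
```

Request:
step_arm(targets=[[[0.16, 0.578, 0, 0, 0, -0.775, 0], [0.16, 0.578, 0, 0, 0, -0.775, 0], [0.16, 0.578, 0, 0, 0, -0.775, 0], [0.16, 0.578, 0, 0, 0, -0.775, 0], [0.16, 0.578, 0, 0, 0, -0.775, 0]]])

```text
t: 17.27
ee_pos: [535.6, -31.3, 429.8]
orientation: [-2.223, -2.218, 0.002]
ft_force: [1.3, -0.7, -5.7]
width: 33.5
grasp_force: 30.0
```

Request:
step_arm(targets=[[[0, 0, 0, 0, 0, 0, 0], [0, 0, 0, 0, 0, 0, 0], [0, 0, 0, 0, 0, 0, 0], [0, 0, 0, 0, 0, 0, 0], [0, 0, 0, 0, 0, 0, 0]]])

```text
t: 17.9
ee_pos: [535.8, -32.8, 431.0]
orientation: [2.223, 2.22, 0.0]
ft_force: [-0.4, -0.1, -5.0]
width: 33.8
grasp_force: 30.0
```

Run:
```python
from h import *
a=snap("scene","s3");b=snap("side","d3")
o=readout.get_obs();p=o["ee_pos"];print(p.round(1))
L=lambda i,x,y,w,h,s:cv2.resize(i[y:y+h,x:x+w],None,fx=s,fy=s,interpolation=2)
cv2.imwrite("pics/c4.png",np.hstack([L(a,280,140,80,110,5),L(b,265,140,80,110,5)]))
for f in("s3","d3"):
  m=p[2]-251
  print(f,"cup mid",np.round(ext(f,p[0],p[1],m+50,41),1),"mouth",np.round(ext(f,p[0],p[1],m,41),1),"rim",np.round(ext(f,536,-32,150,32),1))
```

```text
[535.8 -32.6 431. ]
s3 cup mid [303.1 333.1 167.3 188.4] mouth [303.9 333.1 180.  201. ] rim [307.8 330.1 189.4 205.8]
d3 cup mid [288.5 320.6 169.1 187.1] mouth [289.5 320.6 184.7 203.1] rim [293.4 317.3 195.3 209.9]
```

View pics/c4.png

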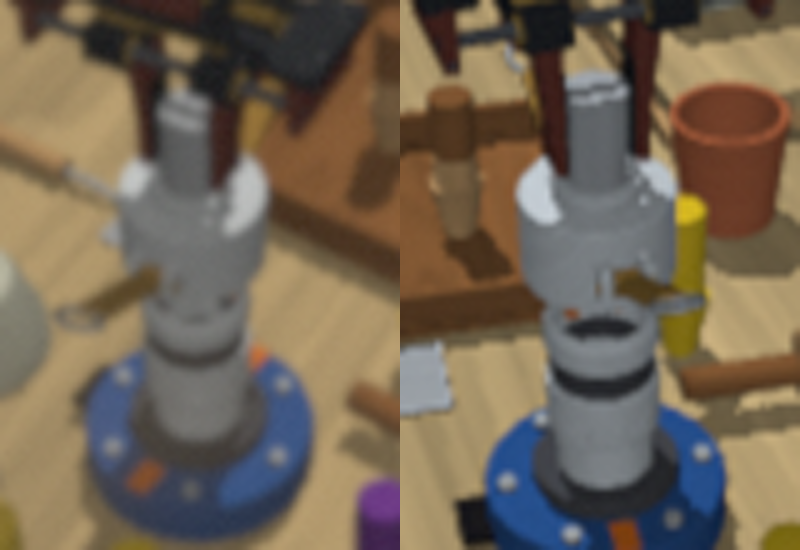

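The crop shows the coupling above the rim, with its cup at 303.6–333.6 against the rim at 308.6–329.4 in scene. They are aligned within about a millimetre. Lowering gently while watching the force.

Request:
step_arm(targets=[[[0, 0, -0.3, 0, 0, 0, 0], [0, 0, -0.2, 0, 0, 0, 0], [0, 0, -0.06, 0, 0, 0, 0], [0, 0, -0.06, 0, 0, 0, 0], [0, 0, -0.04, 0, 0, 0, 0]]])

```text
t: 18.62
ee_pos: [536.0, -32.3, 397.9]
orientation: [2.222, 2.221, 0.0]
ft_force: [-0.3, -0.6, -5.0]
width: 34.1
grasp_force: 30.0
```

Request:
step_arm(targets=[[[0, 0, -0.03, 0, 0, 0, 0], [0, 0, -0.03, 0, 0, 0, 0], [0, 0, 0, 0, 0, 0, 0], [0, 0, 0, 0, 0, 0, 0], [0, 0, 0, 0, 0, 0, 0]]])

```text
t: 19.25
ee_pos: [535.9, -32.4, 395.1]
orientation: [2.222, 2.221, 0.0]
ft_force: [1.1, -0.5, -5.9]
width: 33.5
grasp_force: 30.0
```

Request:
step_arm(targets=[[[0, 0, -0.1, 0, 0, 0, 0], [0, 0, -0.1, 0, 0, 0, 0], [0, 0, -0.1, 0, 0, 0, 0], [0, 0, -0.08, 0, 0, 0, 0], [0, 0, 0, 0, 0, 0, 0]]])

```text
t: 19.88
ee_pos: [535.9, -32.4, 375.5]
orientation: [-2.222, -2.221, 0.001]
ft_force: [0.8, -1.2, -7.4]
width: 33.6
grasp_force: 30.0
```

Request:
step_arm(targets=[[[0, 0, -0.06, 0, 0, 0, 0], [0, 0, -0.06, 0, 0, 0, 0], [0, 0, -0.04, 0, 0, 0, 0], [0, 0, -0.04, 0, 0, 0, 0], [0, 0, 0, 0, 0, 0, 0]]])

```text
t: 20.5
ee_pos: [535.9, -32.4, 365.8]
orientation: [2.222, 2.221, -0.0]
ft_force: [1.2, -2.0, -7.1]
width: 33.8
grasp_force: 30.0
```

Request:
step_arm(targets=[[[0, 0, -0.03, 0, 0, 0, 0], [0, 0, -0.03, 0, 0, 0, 0], [0, 0, -0.02, 0, 0, 0, 0], [0, 0, 0, 0, 0, 0, 0], [0, 0, 0, 0, 0, 0, 0]]])

```text
t: 21.12
ee_pos: [535.9, -32.4, 362.7]
orientation: [2.222, 2.221, 0.0]
ft_force: [-1.9, -1.3, 5.8]
width: 33.5
grasp_force: 30.0
```

Request:
step_arm(targets=[[[0, 0, -0.03, 0, 0, 0, 0], [0, 0, -0.02, 0, 0, 0, 0], [0, 0, 0, 0, 0, 0, 0], [0, 0, 0, 0, 0, 0, 0], [0, 0, 0, 0, 0, 0, 0]]])

```text
t: 21.75
ee_pos: [535.9, -32.4, 362.5]
orientation: [2.221, 2.22, 0.001]
ft_force: [-9.7, -1.7, 26.4]
width: 34.0
grasp_force: 30.0
```

The coupling bottomed solidly: TCP 362.5 puts the mouth at z≈111.5, with 26 N push. Relaxing, opening, then rising and closing the fingers over the +y cam.

Request:
step_arm(targets=[[[0, 0, 0.05, 0, 0, 0, 0], [0, 0, 0, 0, 0, 0, 0.7], [0, 0, 0, 0, 0, 0, 1], [0, 0, 0, 0, 0, 0, 1], [0, 0, 0, 0, 0, 0, 1]]])

```text
t: 22.38
ee_pos: [535.9, -32.3, 361.8]
orientation: [-2.222, -2.221, 0.0]
ft_force: [-0.2, 0.5, 1.0]
width: 70.3
grasp_force: 0.0
```

Request:
step_arm(targets=[[[0, 0, 0, 0, 0, 0, 1], [0, 0, 0.2, 0, 0, 0, 1], [0, 0, 0.5, 0, 0, 0, 1], [0, 0, 0.6, 0, 0, 0, 1], [0, 0, 0, 0, 0, 0, 0]]])

```text
t: 23.0
ee_pos: [536.5, -32.4, 429.7]
orientation: [2.219, 2.218, 0.005]
ft_force: [-0.2, 0.0, 0.4]
width: 81.4
grasp_force: 0.0
```

Request:
step_arm(targets=[[[0, 0.4, 0, 0, 0, 0, 0], [0, 0.5, 0, 0, 0, 0, 0], [0, 0.5, 0, 0, 0, 0, 0], [0, 0.32, 0, 0, 0, 0, 0], [0, 0, 0, 0, 0, 0, 0]]])

```text
t: 23.62
ee_pos: [535.6, 55.0, 426.2]
orientation: [-2.219, -2.223, 0.002]
ft_force: [-0.0, 0.2, 0.5]
width: 31.3
grasp_force: 0.0
```

Request:
step_arm(targets=[[[0, 0, 0, 0, 0, 0, 0], [0, 0, 0, 0, 0, 0, 0], [0, 0, 0, 0, 0, 0, 0], [0, 0, 0, 0, 0, 0, 0], [0, 0, 0, 0, 0, 0, 0]]])

```text
t: 24.25
ee_pos: [535.9, 53.5, 427.0]
orientation: [2.222, 2.221, 0.0]
ft_force: [0.2, 0.1, -0.2]
width: 0.7
grasp_force: 0.0
```

Run:
```python
from h import *
a=snap("scene","s4");b=snap("side","d4")
L=lambda i,x,y,w,h,s:cv2.resize(i[y:y+h,x:x+w],None,fx=s,fy=s,interpolation=2)
cv2.imwrite("pics/c5.png",np.hstack([L(a,280,110,100,137,4),L(b,255,110,100,137,4)]))
for f in("s4","d4"):
  print(f,"pipe top",np.round(ext(f,536,-32,222,17),1),"ends",[proj(f,(536,-32+s*100,179)).round(1) for s in(1,-1)])
```

```text
s4 pipe top [312.1 324.5 175.2 184. ] ends [array([334.7, 168.5]), array([301.2, 214.4])]
d4 pipe top [298.1 311.3 176.6 184.1] ends [array([294.2, 174.1]), array([317.8, 216.6])]
```

View pics/c5.png

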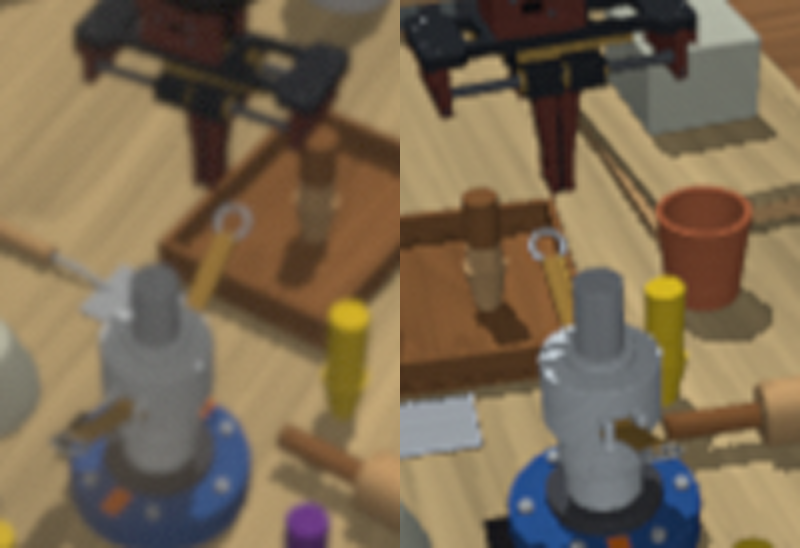

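The coupling sits home: its pipe top is at scene (319,176) as modelled. The far cam arm is up at scene (336,169) and the closed fingertips are above it. Pushing it down along its arc.

Request:
step_arm(targets=[[[0, 0, -0.6, 0, 0, 0, 0], [0, 0, -0.32, 0, 0, 0, 0], [0, 0, -0.2, 0, 0, 0, 0], [0, 0, -0.2, 0, 0, 0, 0], [0, 0, -0.2, 0, 0, 0, 0]]])

```text
t: 24.98
ee_pos: [536.1, 53.7, 350.8]
orientation: [2.221, 2.221, 0.001]
ft_force: [0.6, -0.7, 0.6]
width: 0.5
grasp_force: 0.0
```

Request:
step_arm(targets=[[[0, 0.02, -0.124, 0, 0, 0, 0], [0, 0.02, -0.124, 0, 0, 0, 0], [0, 0.02, -0.124, 0, 0, 0, 0], [0, 0.02, -0.124, 0, 0, 0, 0], [0, 0.02, -0.124, 0, 0, 0, 0]]])

```text
t: 25.6
ee_pos: [536.0, 58.8, 319.7]
orientation: [2.222, 2.221, 0.001]
ft_force: [0.9, 1.6, 2.7]
width: 0.6
grasp_force: 1.2
```

Request:
step_arm(targets=[[[0, 0.073, -0.12, 0, 0, 0, 0], [0, 0.073, -0.12, 0, 0, 0, 0], [0, 0.073, -0.12, 0, 0, 0, 0], [0, -0.04, -0.17, 0, 0, 0, 0], [0, -0.04, -0.17, 0, 0, 0, 0]]])

```text
t: 26.22
ee_pos: [535.8, 65.6, 284.4]
orientation: [-2.222, -2.221, -0.0]
ft_force: [0.5, -0.7, 2.6]
width: 0.4
grasp_force: 1.1
```

Request:
step_arm(targets=[[[0, -0.045, -0.085, 0, 0, 0, 0], [0, -0.045, -0.085, 0, 0, 0, 0], [0, -0.045, -0.085, 0, 0, 0, 0], [0, -0.03, -0.06, 0, 0, 0, 0], [0, 0, 0, 0, 0, 0, 0]]])

```text
t: 26.85
ee_pos: [535.8, 57.3, 269.0]
orientation: [-2.222, -2.22, 0.0]
ft_force: [-0.3, 1.8, 1.5]
width: 0.3
grasp_force: 0.9
```

Request:
step_arm(targets=[[[0, -0.02, -0.012, 0, 0, 0, 0], [0, -0.02, -0.012, 0, 0, 0, 0], [0, -0.02, -0.012, 0, 0, 0, 0], [0, 0, 0, 0, 0, 0, 0], [0, 0, 0, 0, 0, 0, 0]]])

```text
t: 27.48
ee_pos: [535.8, 54.4, 267.4]
orientation: [-2.222, -2.221, -0.0]
ft_force: [-0.2, 2.9, 0.2]
width: 0.4
grasp_force: 1.4
```

Request:
step_arm(targets=[[[0, -0.02, -0.01, 0, 0, 0, 0], [0, -0.02, -0.01, 0, 0, 0, 0], [0, -0.02, -0.01, 0, 0, 0, 0], [0, 0, 0, 0, 0, 0, 0], [0, 0, 0, 0, 0, 0, 0]]])

```text
t: 28.1
ee_pos: [535.9, 51.7, 265.8]
orientation: [-2.222, -2.22, -0.001]
ft_force: [1.3, 7.4, -1.3]
width: 0.5
grasp_force: 2.6
```

Request:
step_arm(targets=[[[0, -0.02, 0, 0, 0, 0, 0], [0, -0.01, 0, 0, 0, 0, 0], [0, 0, 0, 0, 0, 0, 0], [0, 0, 0, 0, 0, 0, 0], [0, 0, 0, 0, 0, 0, 0]]])

```text
t: 28.72
ee_pos: [535.8, 50.4, 265.7]
orientation: [-2.222, -2.22, -0.001]
ft_force: [1.4, 7.8, -1.7]
width: 0.6
grasp_force: 3.1
```

Request:
step_arm(targets=[[[0, 0.4, 0, 0, 0, 0, 0], [0, 0, 0.8, 0, 0, 0, 0], [0, 0, 0.9, 0, 0, 0, 0], [0, 0, 0.9, 0, 0, 0, 0], [0, 0, 0.62, 0, 0, 0, 0]]])

```text
t: 29.35
ee_pos: [535.8, 70.5, 429.1]
orientation: [2.22, 2.22, 0.002]
ft_force: [0.6, 0.6, -0.4]
width: 0.5
grasp_force: 0.0
```

Run:
```python
from h import *
a=snap("scene","s5");b=snap("side","d5");w=snap("wrist","w5")
a0=cv2.imread("pics/s4.png");b0=cv2.imread("pics/d4.png")
# pipe-top shift between before/after by phase correlation of coupling patches
for A,B,(x,y,w_,h) in((a0,a,(304,174,32,52)),(b0,b,(288,176,34,60))):
    p,q=[cv2.cvtColor(i[y:y+h,x:x+w_],6).astype(np.float32) for i in(A,B)]
    print(cv2.phaseCorrelate(p,q,cv2.createHanningWindow((w_,h),cv2.CV_32F)))
H=cv2.cvtColor(w,cv2.COLOR_BGR2HSV)
o=readout.get_obs();print(o["ee_pos"].round(1))
for n,p in(("hinge",(536,14,134)),("end60dn",(536,14+35,134-61)),("end45dn",(536,14+49.5,134-49.5)),("pipe",(536,-32,222))):
    print(n,[proj(f,p).round(1) for f in("s5","d5","w5")])
```

```text
((-0.2905708913353031, 0.1735510885938325), 0.632242539414653)
((-0.09603858437036905, 0.6154603240046086), 0.9600630073635666)
[536.   70.4 428.4]
hinge [array([326.4, 191. ]), array([300.4, 197.5]), array([315.1, 246.5])]
end60dn [array([331.9, 197.4]), array([297.5, 207.3]), array([315.1, 192.8])]
end45dn [array([334. , 191.8]), array([295.9, 201.4]), array([315. , 182.9])]
pipe [array([318.3, 179.6]), array([304.7, 180.3]), array([315.1, 357.2])]
```

Run:
```python
from h import *
w=cv2.imread("pics/w5.png")
for r in range(140,262,4): print(r,w[r,309:322:6].tolist())
for a in(60,55,50,45,40):
    t=np.radians(a); print(a,[proj("w5",(536,14+k*np.cos(t)+4*np.sin(t),134-k*np.sin(t)+4*np.cos(t)))[1].round(1) for k in(75,95)])
```

```text
140 [[111, 145, 169], [112, 144, 167], [111, 144, 169]]
144 [[110, 143, 168], [109, 145, 169], [112, 144, 171]]
148 [[107, 140, 164], [110, 142, 169], [113, 147, 171]]
152 [[107, 142, 164], [111, 144, 169], [111, 147, 172]]
156 [[108, 141, 165], [110, 145, 167], [113, 147, 171]]
160 [[109, 142, 166], [107, 142, 167], [111, 146, 171]]
164 [[107, 140, 163], [112, 146, 170], [113, 146, 171]]
168 [[105, 137, 163], [108, 142, 167], [112, 145, 171]]
172 [[109, 143, 168], [110, 142, 169], [108, 142, 166]]
176 [[109, 130, 149], [138, 142, 150], [126, 143, 157]]
180 [[123, 125, 132], [106, 135, 159], [115, 131, 144]]
184 [[108, 139, 162], [108, 139, 165], [102, 134, 156]]
188 [[117, 116, 123], [73, 73, 81], [80, 76, 83]]
192 [[72, 92, 115], [70, 112, 145], [69, 110, 142]]
196 [[82, 92, 111], [70, 113, 146], [64, 107, 140]]
200 [[78, 91, 111], [68, 112, 143], [70, 113, 143]]
204 [[78, 98, 118], [71, 113, 146], [66, 110, 139]]
208 [[73, 89, 113], [69, 111, 144], [68, 108, 141]]
212 [[71, 97, 121], [68, 111, 143], [68, 108, 141]]
216 [[66, 96, 123], [72, 113, 147], [72, 111, 142]]
220 [[62, 98, 127], [68, 110, 141], [68, 111, 142]]
224 [[67, 101, 131], [66, 108, 141], [67, 109, 141]]
228 [[66, 104, 134], [72, 113, 146], [71, 112, 144]]
232 [[37, 40, 66], [61, 93, 122], [56, 85, 113]]
236 [[42, 42, 66], [39, 42, 56], [34, 38, 61]]
240 [[42, 39, 65], [33, 38, 52], [33, 35, 55]]
244 [[36, 42, 62], [28, 28, 38], [29, 30, 47]]
248 [[30, 34, 57], [37, 36, 43], [32, 36, 44]]
252 [[41, 43, 67], [32, 31, 37], [23, 20, 35]]
256 [[34, 39, 60], [26, 25, 31], [29, 28, 40]]
260 [[33, 38, 63], [27, 29, 35], [28, 26, 38]]
60 [np.float64(187.2), np.float64(174.6)]
55 [np.float64(183.4), np.float64(169.7)]
50 [np.float64(180.0), np.float64(165.2)]
45 [np.float64(176.9), np.float64(161.0)]
40 [np.float64(174.2), np.float64(157.2)]
```

Request:
step_arm(targets=[[[0, -0.753, 0, 0, 0, 0, 0], [0, -0.753, 0, 0, 0, 0, 0], [0, -0.753, 0, 0, 0, 0, 0], [0, -0.753, 0, 0, 0, 0, 0], [0, -0.753, 0, 0, 0, 0, 0]]])

```text
t: 30.12
ee_pos: [535.3, -119.2, 425.0]
orientation: [-2.22, -2.22, 0.003]
ft_force: [1.2, 0.0, 0.3]
width: 0.7
grasp_force: 0.0
```

The wrist pixels show brass down to row ~189 and the ring ending at ~175, which is exactly the 60° stop. Now the second cam, mirrored.

Request:
step_arm(targets=[[[0, 0, -0.6, 0, 0, 0, 0], [0, 0, -0.32, 0, 0, 0, 0], [0, 0, -0.2, 0, 0, 0, 0], [0, 0, -0.2, 0, 0, 0, 0], [0, 0, -0.2, 0, 0, 0, 0]]])

```text
t: 30.75
ee_pos: [536.1, -118.0, 350.6]
orientation: [2.221, 2.221, 0.0]
ft_force: [0.1, 0.5, -0.7]
width: 0.2
grasp_force: 0.0
```

Request:
step_arm(targets=[[[0, -0.02, -0.124, 0, 0, 0, 0], [0, -0.02, -0.124, 0, 0, 0, 0], [0, -0.02, -0.124, 0, 0, 0, 0], [0, -0.02, -0.124, 0, 0, 0, 0], [0, -0.02, -0.124, 0, 0, 0, 0]]])

```text
t: 31.38
ee_pos: [535.9, -123.6, 319.7]
orientation: [2.222, 2.221, 0.0]
ft_force: [0.5, -1.4, 2.7]
width: 0.3
grasp_force: 1.3
```

Request:
step_arm(targets=[[[0, -0.073, -0.12, 0, 0, 0, 0], [0, -0.073, -0.12, 0, 0, 0, 0], [0, -0.073, -0.12, 0, 0, 0, 0], [0, 0.04, -0.17, 0, 0, 0, 0], [0, 0.04, -0.17, 0, 0, 0, 0]]])

```text
t: 32.0
ee_pos: [535.8, -130.3, 284.3]
orientation: [2.222, 2.221, -0.0]
ft_force: [-0.2, -0.3, 3.0]
width: 0.3
grasp_force: 1.1
```

Request:
step_arm(targets=[[[0, 0.045, -0.085, 0, 0, 0, 0], [0, 0.045, -0.085, 0, 0, 0, 0], [0, 0.045, -0.085, 0, 0, 0, 0], [0, 0.03, -0.06, 0, 0, 0, 0], [0, 0, 0, 0, 0, 0, 0]]])

```text
t: 32.62
ee_pos: [535.8, -122.0, 268.9]
orientation: [-2.221, -2.221, 0.0]
ft_force: [0.2, -0.4, 0.4]
width: 0.5
grasp_force: 0.9
```

Request:
step_arm(targets=[[[0, 0.02, -0.012, 0, 0, 0, 0], [0, 0.02, -0.012, 0, 0, 0, 0], [0, 0.02, -0.012, 0, 0, 0, 0], [0, 0, 0, 0, 0, 0, 0], [0, 0, 0, 0, 0, 0, 0]]])

```text
t: 33.25
ee_pos: [535.9, -119.1, 267.4]
orientation: [2.222, 2.221, -0.0]
ft_force: [0.6, -3.0, -0.2]
width: 0.4
grasp_force: 1.2
```

Request:
step_arm(targets=[[[0, 0.02, -0.01, 0, 0, 0, 0], [0, 0.02, -0.01, 0, 0, 0, 0], [0, 0.02, -0.01, 0, 0, 0, 0], [0, 0, 0, 0, 0, 0, 0], [0, 0, 0, 0, 0, 0, 0]]])

```text
t: 33.88
ee_pos: [535.8, -116.4, 265.7]
orientation: [2.221, 2.221, -0.001]
ft_force: [0.4, -5.7, -0.9]
width: 0.5
grasp_force: 2.4
```

Request:
step_arm(targets=[[[0, 0.02, 0, 0, 0, 0, 0], [0, 0.01, 0, 0, 0, 0, 0], [0, 0, 0, 0, 0, 0, 0], [0, 0, 0, 0, 0, 0, 0], [0, 0, 0, 0, 0, 0, 0]]])

```text
t: 34.5
ee_pos: [535.8, -115.1, 265.7]
orientation: [2.221, 2.221, -0.001]
ft_force: [0.4, -6.7, -2.5]
width: 0.4
grasp_force: 3.1
```

Request:
step_arm(targets=[[[0, 0.02, 0, 0, 0, 0, 0], [0, 0.02, 0, 0, 0, 0, 0], [0, 0, 0, 0, 0, 0, 0], [0, 0, 0, 0, 0, 0, 0], [0, 0, 0, 0, 0, 0, 0]]])

```text
t: 35.12
ee_pos: [535.8, -113.3, 265.7]
orientation: [2.22, 2.221, -0.002]
ft_force: [-0.6, -9.6, -2.9]
width: 0.7
grasp_force: 3.8
```

Request:
step_arm(targets=[[[0, -0.44, 0, 0, 0, 0, 0], [0, 0, 0.8, 0, 0, 0, 0], [0, 0, 0.9, 0, 0, 0, 0], [0, 0, 0.9, 0, 0, 0, 0], [0, 0, 0.62, 0, 0, 0, 0]]])

```text
t: 35.75
ee_pos: [535.8, -134.1, 428.9]
orientation: [2.221, 2.221, 0.002]
ft_force: [0.1, 0.5, -0.8]
width: 0.5
grasp_force: 0.0
```

Request:
step_arm(targets=[[[-0.5, -0.7, 0.3, 0, 0, 0, 0], [-0.5, -0.7, 0.3, 0, 0, 0, 0], [-0.4, -0.5, 0, 0, 0, 0, 0], [0, 0, 0, 0, 0, 0, 0], [0, 0, 0, 0, 0, 0, 0]]])

```text
t: 36.38
ee_pos: [466.1, -229.1, 456.7]
orientation: [-2.222, -2.22, -0.001]
ft_force: [0.2, 0.5, -0.2]
width: 0.7
grasp_force: 0.0
```

Run:
```python
from h import *
a=snap("scene","s6");b=snap("side","d6");w=snap("wrist","w6")
L=lambda i,x,y,w,h,s:cv2.resize(i[y:y+h,x:x+w],None,fx=s,fy=s,interpolation=2)
top=np.hstack([L(a,285,165,70,70,5)[:350],L(b,270,165,90,70,5)[:350]])
bot=np.hstack([cv2.resize(w,(400,250)),L(a,230,120,200,125,2)])
cv2.imwrite("pics/c6.png",np.vstack([top,bot]));print(top.shape,bot.shape)
for f in("s6","d6"):
  print(f,"pipe",np.round(ext(f,536,-32.4,222,17),1),"pipe+3",np.round(ext(f,536,-32.4,225,17),1),"hinge",proj(f,(536,-78.4,134)).round(1))
  for d in(60,50,40):
    t=np.radians(d);print(d,[proj(f,(536,-78.4-k*np.cos(t),134-k*np.sin(t))).round(1) for k in(75,97)])
```

```text
(350, 800, 3) (250, 800, 3)
s6 pipe [312.1 324.4 175.3 184.1] pipe+3 [312.  324.4 174.6 183.3] hinge [311.4 212. ]
60 [array([305.9, 235.7]), array([304.4, 242.4])]
50 [array([304. , 236.7]), array([301.8, 243.8])]
40 [array([302.2, 236.9]), array([299.6, 244.2])]
d6 pipe [298.1 311.3 176.7 184.1] pipe+3 [298.1 311.3 175.7 183.2] hinge [311.  217.5]
60 [array([315.9, 244.9]), array([317.3, 252.8])]
50 [array([317.3, 245.5]), array([319.1, 253.8])]
40 [array([318.4, 245.3]), array([320.7, 253.6])]
```

View pics/c6.png

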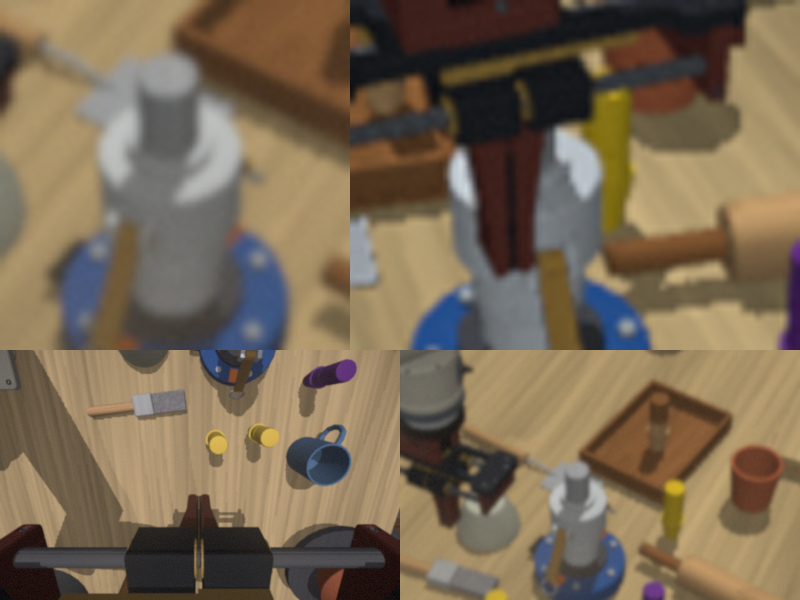

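The last picture shows the coupling home, with its pipe top at scene (318.6,176). The near cam is along the 60° line from (309.6,210.6) to (306,234), and the bung stands in the tray. The bystanders are untouched. One numeric check that the coupling has not lifted since seating, with the arm out of the side view.

Request:
step_arm(targets=[[[-0.4, -0.6, 0, 0, 0, 0, 0], [-0.4, -0.8, 0, 0, 0, 0, 0], [-0.2, -0.6, 0, 0, 0, 0, 0], [0, 0, 0, 0, 0, 0, 0], [0, 0, 0, 0, 0, 0, 0]]])

```text
t: 37.15
ee_pos: [416.3, -328.8, 456.6]
orientation: [-2.221, -2.221, -0.001]
ft_force: [-0.7, 0.0, 0.3]
width: 0.4
grasp_force: 0.0
```

Run:
```python
from h import *
snap("scene","s7");snap("side","d7")
for f,(x,y,w,h) in(("s",(311,174,16,18)),("d",(297,175,17,18)),("s",(305,186,30,18)),("d",(290,190,32,20))):
    A=cv2.imread(f"pics/{f}4.png");B=cv2.imread(f"pics/{f}7.png");s=4
    up=lambda i:cv2.resize(i,None,fx=s,fy=s,interpolation=2)
    m=cv2.matchTemplate(up(B[y-5:y+h+5,x-5:x+w+5]),up(A[y:y+h,x:x+w]),cv2.TM_CCOEFF_NORMED)
    _,v,_,l=cv2.minMaxLoc(m);print(f,round(v,3),(np.array(l)/s-5))
for f in "sd":
    p=np.array([536,-32,222.]);print(f,[(proj(f+"7",p+d)-proj(f+"7",p)).round(2) for d in([0,-1,0],[1,0,0],[0,0,1])])
```

```text
s 0.725 [-0.25 -0.5 ]
d 0.546 [ 0.25 -1.5 ]
s 0.614 [-0.25  0.75]
d 0.028 [-1.  -2.5]
s [array([-0.17,  0.23]), array([0.32, 0.12]), array([-0.01, -0.26])]
d [array([0.12, 0.21]), array([ 0.37, -0.08]), array([-0.01, -0.32])]
```

Image match is inconclusive because the arm still blocks the side view. I'll touch the top of the pipe gently to measure its height.

Request:
step_arm(targets=[[[0.24, 0.593, 0, 0, 0, 0, 0], [0.24, 0.593, 0, 0, 0, 0, 0], [0.24, 0.593, 0, 0, 0, 0, 0], [0.24, 0.593, 0, 0, 0, 0, 0], [0.24, 0.593, 0, 0, 0, 0, 0]]])

```text
t: 37.88
ee_pos: [476.3, -179.3, 457.0]
orientation: [2.22, 2.223, 0.0]
ft_force: [0.1, -0.1, 0.5]
width: 0.4
grasp_force: 0.0
```

Request:
step_arm(targets=[[[0.24, 0.593, 0, 0, 0, 0, 0], [0.24, 0.593, 0, 0, 0, 0, 0], [0.24, 0.593, 0, 0, 0, 0, 0], [0.24, 0.593, 0, 0, 0, 0, 0], [0.24, 0.593, 0, 0, 0, 0, 0]]])

```text
t: 38.5
ee_pos: [536.0, -30.9, 457.0]
orientation: [-2.22, -2.223, -0.0]
ft_force: [-0.4, -0.2, -0.4]
width: 0.5
grasp_force: 0.0
```

Request:
step_arm(targets=[[[0, 0, -0.4, 0, 0, 0, 0], [0, 0, -0.3, 0, 0, 0, 0], [0, 0, -0.2, 0, 0, 0, 0], [0, 0, -0.06, 0, 0, 0, 0], [0, 0, 0, 0, 0, 0, 0]]])

```text
t: 39.12
ee_pos: [535.9, -33.4, 408.9]
orientation: [2.222, 2.22, 0.0]
ft_force: [-0.3, -1.3, 0.0]
width: 0.7
grasp_force: 0.0
```

Request:
step_arm(targets=[[[0, 0, -0.03, 0, 0, 0, 0], [0, 0, -0.03, 0, 0, 0, 0], [0, 0, -0.02, 0, 0, 0, 0], [0, 0, 0, 0, 0, 0, 0], [0, 0, 0, 0, 0, 0, 0]]])

```text
t: 39.75
ee_pos: [535.9, -33.1, 404.9]
orientation: [-2.222, -2.221, -0.0]
ft_force: [0.8, 0.2, -0.9]
width: 0.9
grasp_force: 0.0
```

Request:
step_arm(targets=[[[0, 0, -0.02, 0, 0, 0, 0], [0, 0, 0, 0, 0, 0, 0], [0, 0, 0, 0, 0, 0, 0], [0, 0, 0, 0, 0, 0, 0], [0, 0, 0, 0, 0, 0, 0]]])

```text
t: 40.38
ee_pos: [536.0, -33.1, 404.2]
orientation: [2.222, 2.221, 0.001]
ft_force: [-0.0, 0.5, 5.7]
width: 0.7
grasp_force: 2.7
```

Contact came at TCP 404.2, so the pipe top is at z≈222.2 and the coupling is fully home. Retreating clear and handing in.

Request:
step_arm(targets=[[[0, 0, 0.3, 0, 0, 0, 0], [0, 0, 0.7, 0, 0, 0, 0], [0, 0, 0.5, 0, 0, 0, 0], [0, 0, 0, 0, 0, 0, 0], [0, 0, 0, 0, 0, 0, 0]]])

```text
t: 41.0
ee_pos: [535.5, -33.1, 478.1]
orientation: [-2.221, -2.22, 0.001]
ft_force: [-0.7, 0.6, -0.9]
width: 0.5
grasp_force: 0.0
```

```bash
python3 -c "
from workcell import ctrl
print(ctrl.close_job())"
```

```text
the job is handed in; nothing more can be done
None
```

The job is handed in at about 41 s of 72: the bung was rocked out and stands in the tray, the coupling is fully home on the outlet, and both cam arms read fully down in the camera images.

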